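# Re-set the latched divider of the chocolate-bar tray

### The job

Make the chocolate-bar bay bigger: squeeze the divider's release lever gently against its grip plate, slide the divider along its bar to the notch beside the paper price ticket, and let go so that the latch drops fully into that notch and locks. The notch may lie a few millimetres off the ticket, so find it by feel, without forcing the latch, and leave the ticket, the bell and the truffle cup where they stand.

Things in the scene. Friction and masses are not known exactly. Their poses are not given: they have to be found in the camera images.
- rail: Dark wooden tray, 185 x 340 mm, fixed to the counter, with a brass guide bar along one long side. Origin at counter height under the bar's outer face, at mid-length; x across the tray (its floor at x 35 to 120 mm), y along the bar, z up. Chocolate bars up to 62 mm high stand at y below -122 mm.
- rack_mid (a point): Point of the tray at rail x -12, y 0, z 35 mm: top outer edge of the steel rack along the bar. The rack has a 27 mm parking slot near y -95 and four notches, 11 mm wide, near y -45, 5, 55, 105 mm, flat lands between. It is hand-filed and screwed on through long holes: each notch may lie up to 8 mm off its place, either way, and no listed point shows it, so notches must be felt.
- divider: Aluminium saddle sliding along the bar, with a clear fin across the tray (top z 67 mm). Origin at counter height on its centre line, rail x 0; axes parallel to the rail's. Starts parked near rail y -95 mm, slides towards +y to about 115 mm; friction 1 to 2 N, about 3 to 4 N while the latch rubs on a land; a push past a locked notch is blocked.
- grip_plate (a point): Point inside the divider's upright grip plate, at rail x 8, z 100 mm. Plate: x 4 to 12 mm, 30 mm wide in y, top z 109 mm; rigid with the divider. The saddle below is no higher than z 57 mm, so fingers can close from above on the plate's +x face and the lever bar's -x face. Its end faces (+-15 mm in y) can be nudged to push the divider.
- lever_bar (a point): Axis of the round bar (10 mm thick, 30 mm long in y) atop the dark release lever, at rest at rail x -36, z 100 mm: 53 mm over the outsides of bar and plate. Squeezed, it moves to the plate: 10 mm at 0.2 rad, 15 at 0.3, 19 at the stop. The plate does not yield, so centre the gripper on the squeezed pair, rail x about -7 mm.
- lever (a joint): Release lever's angle about a hinge along y, 50 mm under its bar: 0 = rest, latch fully in a notch; 0.21 rad = latch just clear of the rack, or riding on a land; 0.40 = stop. Sprung back to 0: 4 N at the bar starts it, 7 N holds 0.3 rad. More than 35 N on lever or latch (squeezing, ramming) bends it.
- latch_tip (a point): Tip of the latch at the lever's lower end, on the divider's centre line: 8 mm wide in y, pointing to rail +x. At rest it reaches 5 mm into the rack (rail x -7, z 26 mm); squeezing draws it out. Dropped on a land it rests there and does not lock; pushed along, it snaps into the next notch.
- ticket: Price ticket: blank paper card 44 x 40 mm upright on a brass foot 30 x 44 x 12 mm, 52 mm high, loose, in a row of three things beyond the tray's far edge (rail x 155 mm). Origin under its foot, axes parallel to the rail's. It stands at rail y 5, 55 or 105 mm; the wanted notch is the one nearest to it.
- bell: Brass counter bell, 44 mm across, 34 mm high, loose, in the same row as the ticket. Origin under its centre. Leave it.
- truffles: White cup of truffles, 44 mm across, 35 mm high, loose, in the same row as the ticket. Origin under its centre. Leave it.

How it is judged:
On the way:
1. the divider is slid at least 25 mm out of its parking place with the lever held squeezed by the fingers (distance of divider from where it was at the start of the episode above 0.025 m and value of joint lever above 0.2 rad and contact force between the fingers and lever above 1 N), for 0.1 s.
At the end, for the whole second after the job is handed in: the divider stands, at rest and let go, at the notch beside the ticket (its centre line within 15 mm of the ticket's along the bar), with the latch fully dropped into the notch (lever angle under 0.06 rad) (y of divider in the frame of ticket between -0.015 and 0.015 m and value of joint lever below 0.06 rad and linear speed of divider below 0.01 m/s); the robot touches nothing.
It fails at once if the release lever or its latch is loaded with more than 35 N (squeezed too hard, or dragged or rammed against the rack) (contact force between lever and anything else above 35 N).
It fails at once if the ticket is moved by more than 8 mm (distance of ticket from where it was at the start of the episode above 0.008 m).
It fails at once if the bell is moved by more than 8 mm (distance of bell from where it was at the start of the episode above 0.008 m).
It fails at once if the truffle cup is moved by more than 8 mm (distance of truffles from where it was at the start of the episode above 0.008 m).
It also fails if it takes over 45 s, if anything falls off the work surface, if the arm or the gripper's body presses on something with over 40 N, if the wrist force passes 120 N, or if a joint passes its speed limit or range.

### The arm

A 6-joint arm with a two-finger parallel gripper is mounted at the origin on the work surface. World frame = base frame: x ahead of the robot, y to its left, z up, the work surface at z = 0. Lengths are in m, angles in rad, forces in N, time in s.
With the tool pointing down it reaches from about 0.325 to 0.9 m from the base axis. Payload 6.1 kg.
Tool frame: the origin (TCP) lies midway between the tips of the shut fingers; the grasp point (between the pads) lies 19 mm behind it; z points along the fingers, y is the line along which they close (so a half turn about z gives the same grasp; the last joint's range is limited). The gripper opens to 87 mm and grips with 3 to 60 N. Pads are 19 mm wide; open, the fingers measure 117 mm over their backs; the gripper's body (75 mm by 190 mm) begins 51 mm behind the grasp point.
Start: joints at [-1.292, 0.22, 1.526, -0, 1.395, -0.126], TCP at [0.246, -0.574, 0.2] pointing down, gripper open.
Joint ranges: [-2.98, 2.98], [-0.91, 2.08], [0.09, 2.57], [-1.24, 4.39], [0.2, 2.65], [-2.68, 2.68]. Speed limits (rad/s): [2.57, 2.57, 3.01, 3.14, 3.14, 3.14].

### API

Orientations are given as [roll, pitch, yaw] about the fixed x, y, z axes, in that order (R = Rz(yaw) Ry(pitch) Rx(roll)).
In Python, from rig import r, cams, finder gives the robot as it stands. Calls block until the motion is done:
- r.goto(position, orientation): joint-space move of the TCP to a pose.
- r.move_l(position, rot=None, rate=0.15, stop_force=None): straight line of the TCP; rot=None keeps the orientation; rate is the mean speed in m/s. With stop_force (N) it stops when the force on the tool has changed by that much, and returns True; else False.
- r.movej(angles): joint-space move.
- r.set_gripper(opening, grasp_force=None): finger opening in m; grasp_force is the grip in N (None keeps the last); returns when the fingers have stopped.
- r.hold(seconds).
- r.solve_ik(position, orientation): joint angles nearest the present ones, or None.
- r.sense(): the state.
- cams.get_image(name): name is "scene" or "top" or "wrist"; returns the picture (384x512x3 uint8, red, green, blue); there is no depth.
- cams.camera_params(name): a dict with "fov_y" (degrees; the focal length in pixels is half the picture's height over the tangent of half this angle, whatever the lens; pixels are square), "cx", "cy" (the principal point, pixels), "dist_coeffs" ([k1, k2, p1, p2, k3] as OpenCV has them; the pictures are not rectified), "world_to_cam" (4x4, takes a point from world to camera coordinates); the wrist camera has in their place "hand_eye" (4x4, takes a point from camera to tool coordinates, whose origin is the TCP and whose axes are the flange's). Camera axes: x right, y down, z forward; pixel columns grow to the right and rows downward; lengths in m; the calibration is good to about 2 mm. A picture is of the moment at which its call begins: read the wrist's pose just before it. camera_params takes no time and is no camera call.
A pose or a line that the arm cannot do raises r.MotionError and nothing moves.
- r.close_job(): hands the job in; it is judged then, once.
Trained networks look in the newest picture that a camera, given by its name, has taken for a name from the list of things; names that differ only in an ending like _2 or _b are one class to them, and where a whole thing is asked for, a point or a joint stands for the part that bears it (a point fixed in the world has none). Each returns a list of dicts, best first, with "conf" (0 to 1); they miss things now and then, are a little off and sometimes report something else, mostly with a low value. They report only what shows in the picture. A call takes as long as a camera call.
- finder.search_frame(target, camera): "position" ([row, column] in pixels, amid what is visible of it).
- finder.trace(target, camera): "mask" (384x512 bool, what is visible of it) and "position" ([row, column] in pixels, amid what is visible of it).
The state is a dict: "time": time; "joint_pos": joint angles; "qvel": joint speeds; "joint_torque": joint torques, N m; "position": TCP position; "orientation": TCP orientation; "wrist_force": force on the tool from outside, world axes, zero at the start; "wrist_torque": the same for the moment, N m; "grip_width": finger opening in m; "finger_force": force on a finger pad.
Only numpy, scipy, OpenCV 4.12 (cv2) and the standard library are available. Lean on these libraries where they do the work, as an engineer would, in place of code of your own. Each camera call takes 0.05 s, during which the arm holds its last target. There are 200 camera calls.

## Working session

There is one attempt and no reset: what is moved stays moved. The work goes in short steps, each a Python script; the robot and the scene stay as the last script left them, time stands still between calls to the robot, and variables do not carry over. Pictures are saved under pics/ and viewed, at most 10 in all, crops included, and the job is handed in when it is done.

```bash
mkdir -p pics; ls
python3 - <<'E'
from rig import r,cams,finder
import cv2,numpy as np
ims=[]
for c in ["scene","top"]:
    im=cams.get_image(c)
    p=cams.camera_params(c); print(c,p)
    for t in ["grip_plate","lever_bar","divider","ticket","bell","truffles","rack_mid","latch_tip","rail"]:
        try:
            for d in finder.search_frame(t,c)[:2]: print(c,t,np.round(d["position"],1),round(d["conf"],2))
        except Exception as e: print(t,e)
    cv2.imwrite(f"pics/{c}0.png",cv2.resize(im[:,:,::-1],(800,600)))
print(r.sense())
E
```

```text
pics
scene {'fov_y': 57.007026759631785, 'cx': 257.0688670535549, 'cy': 191.09078073032322, 'dist_coeffs': array([0.0307179, 0.       , 0.       , 0.       , 0.       ]), 'world_to_cam': array([[ 0.20767692,  0.9781501 ,  0.00962745, -0.16590645],
       [ 0.514792  , -0.10091912, -0.85135452, -0.22259328],
       [-0.83178092,  0.18176282, -0.52450242,  1.19025716],
       [ 0.        ,  0.        ,  0.        ,  1.        ]])}
scene grip_plate [218.4 235.5] 0.79
scene lever_bar [230.6 366.3] 0.56
scene lever_bar [194.5 222.9] 0.51
scene divider [222.5 240.6] 0.66
scene divider [242.5 352.6] 0.56
scene ticket [232.  366.8] 0.68
scene bell [258.  328.2] 0.58
scene bell [227.1 271.4] 0.41
scene truffles [240.  350.4] 0.95
scene rack_mid [227.4 272.5] 0.7
scene latch_tip [193.2 222.2] 0.81
scene latch_tip [229.7 271.8] 0.44
scene rail [229.8 273.8] 0.67
top {'fov_y': 46.89742296320296, 'cx': 253.2006661082923, 'cy': 190.96401262732033, 'dist_coeffs': array([-0.13983445,  0.        ,  0.        ,  0.        ,  0.        ]), 'world_to_cam': array([[ 0.02709079, -0.99963238, -0.00109159, 
[... 561 characters left out ...]
os': array([-1.29211978e+00,  2.20391063e-01,  1.52649786e+00,  1.29120381e-05,
        1.39469879e+00, -1.26080716e-01]), 'qvel': array([ 1.08386441e-03, -1.04239467e-03,  3.06839076e-04, -1.04070362e-03,
        1.01435299e-03,  9.58697279e-05]), 'joint_torque': array([-1.48315856e-03, -4.94576991e+01, -3.87720680e+01,  6.99014892e-02,
        4.65926109e-02,  4.11829376e-06]), 'position': array([ 0.24613289, -0.57448927,  0.19954431]), 'orientation': array([ 3.14158616e+00, -1.19905794e-05,  4.04755001e-01]), 'wrist_force': array([ 0.06034774, -0.42679967, -0.59039074]), 'wrist_torque': array([-0.02062121,  0.00836962,  0.06589479]), 'finger_force': 0.0, 'grip_width': 0.08708445478910398}
```

View pics/scene0.png

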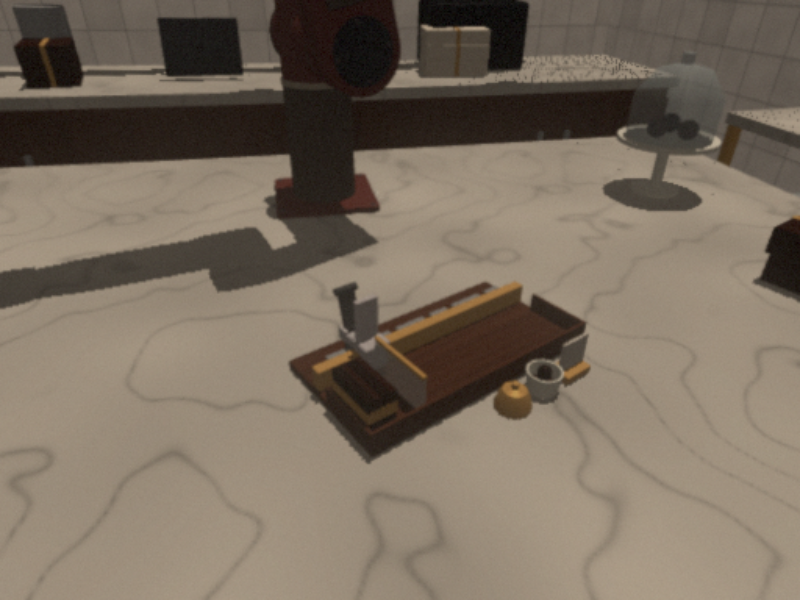

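View pics/top0.png

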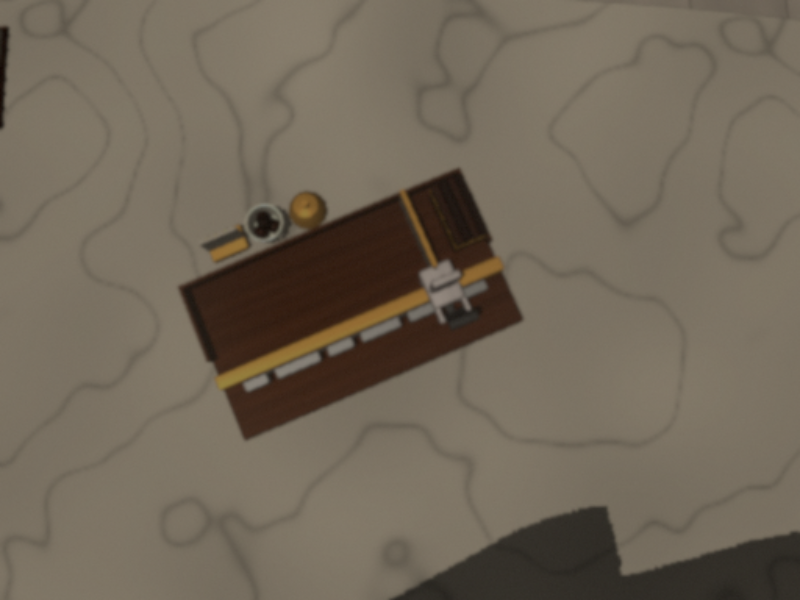

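The ticket is the last in the row (800x600 top: bell 308,208; cup 265,222; ticket 228,245), so the wanted notch is the one near rail y 105. The tray corners are about (460,168), (522,320), (246,438) and (180,287). The divider is at (443,285) and its lever bar at (460,318).

```bash
cat > h.py <<'E'
from rig import r,cams,finder
import cv2,numpy as np
from scipy.spatial.transform import Rotation as R
def cam(name,s=None):
    p=cams.camera_params(name); f=192/np.tan(np.radians(p["fov_y"])/2)
    K=np.array([[f,0,p["cx"]],[0,f,p["cy"]],[0,0,1]])
    if "world_to_cam" in p: W=np.array(p["world_to_cam"])
    else:
        T=np.eye(4);T[:3,:3]=R.from_euler("xyz",s["orientation"]).as_matrix();T[:3,3]=s["position"]
        W=np.linalg.inv(T@np.array(p["hand_eye"]))
    return K,np.array(p["dist_coeffs"]),W
def toworld(c,rc,z):
    K,d,W=c; n=cv2.undistortPoints(np.array([[[rc[1],rc[0]]]],float),K,d)[0,0]
    D=W[:3,:3].T@np.array([n[0],n[1],1]); o=-W[:3,:3].T@W[:3,3]
    return o+D*(z-o[2])/D[2]
def proj(c,P):
    K,d,W=c; return cv2.projectPoints(np.array(P,float).reshape(-1,3),cv2.Rodrigues(W[:3,:3])[0],W[:3,3],K,d)[0][:,0]
E
python3 - <<'E'
from h import *
c=cam("top")
q=lambda x,y,z:toworld(c,(y*.64,x*.64),z)
P={k:q(*v) for k,v in dict(c1=(460,168,.02),c2=(522,320,.02),c3=(246,438,.02),c4=(180,287,.02)).items()}
for k,v in P.items(): print(k,v)
print([np.linalg.norm(P[a]-P[b]) for a,b in [("c1","c2"),("c2","c3"),("c3","c4"),("c4","c1")]])
for z in(.05,.06):
  a,b=q(500,264,z),q(220,382,z); print("bar",z,a,b,np.linalg.norm(a-b),np.degrees(np.arctan2(*(b-a)[[1,0]])))
print("plate",toworld(c,(180.1,278.1),.1)); print("lever",toworld(c,(204.9,295.3),.1),"mid",toworld(c,(192.4,223.2),.035))
print("ticket",toworld(c,(158.7,143.8),.03))
for n,g in dict(a=(271,378),b=(323,355),c=(356,338),d=(405,318)).items(): print(n,q(*g,.035))
E
```

```text
c1 [ 0.74568409 -0.02305842  0.02      ]
c2 [ 0.57426563 -0.09437602  0.02      ]
c3 [0.43646201 0.20552724 0.02      ]
c4 [0.60089788 0.2885948  0.02      ]
[np.float64(0.18566230282206356), np.float64(0.330048184188904), np.float64(0.1842264219653463), np.float64(0.34364338794635485)]
bar 0.05 [ 0.63120649 -0.06484824  0.05      ] [0.49698812 0.22948632 0.05      ] 0.3234925055151287 114.51327655116357
bar 0.06 [ 0.62951137 -0.06337165  0.06      ] [0.49713282 0.22692828 0.06      ] 0.319058188718654 114.51327655116357
plate [0.60338524 0.00759704 0.1       ]
lever [ 0.56553181 -0.01973907  0.1       ] mid [0.5890285  0.09671981 0.035     ]
ticket [0.64464586 0.23736678 0.03      ]
a [0.50299027 0.17776822 0.035     ]
b [0.52942788 0.12246735 0.035     ]
c [0.54874185 0.08751358 0.035     ]
d [0.57179699 0.03529757 0.035     ]
```

Run:
```python
from h import *
for yaw in (-1.143,1.998):
    for p in ([.53,.09,.32],[.58,-.01,.1],[.5,.18,.1],[.5,.18,.25]): print(yaw,p,r.solve_ik(p,[np.pi,0,yaw]))
r.goto([.55,.07,.36],[np.pi,0,-1.143])
s=r.sense(); im=cams.get_image("wrist"); c=cam("wrist",s)
for t in ["grip_plate","lever_bar","rack_mid","latch_tip","ticket"]:
    for d in finder.search_frame(t,"wrist")[:2]: print(t,np.round(d["position"],1),round(d["conf"],2))
cv2.imwrite("pics/w1.png",cv2.resize(im[:,:,::-1],(800,600),interpolation=cv2.INTER_CUBIC)); print(s["position"],s["time"],s["wrist_force"])
np.save("w1.npy",c[2])
```

```text
-1.143 [0.53, 0.09, 0.32] None
-1.143 [0.58, -0.01, 0.1] [-1.53154847e-01  2.05048903e-01  1.73881002e+00 -4.44089210e-16
  1.19773373e+00  2.56064148e+00]
-1.143 [0.5, 0.18, 0.1] None
-1.143 [0.5, 0.18, 0.25] None
1.998 [0.53, 0.09, 0.32] [ 0.02147194 -0.04171946  1.58384906  0.          1.59946305 -0.40573173]
1.998 [0.58, -0.01, 0.1] [-0.15315485  0.2050489   1.73881002  0.          1.19773373 -0.58035852]
1.998 [0.5, 0.18, 0.1] [ 0.19710341  0.09285938  1.8650013   0.          1.18373198 -0.23010026]
1.998 [0.5, 0.18, 0.25] [ 0.19710341 -0.03443038  1.70518424  0.          1.4708388  -0.23010026]Traceback (most recent call last):
  File "<stdin>", line 4, in <module>
rig.MotionError: the arm cannot take that pose within its joint ranges
```

Yaw 1.998 it is.

Run:
```python
from h import *
r.goto([.52,.06,.36],[np.pi,0,1.998])
s=r.sense(); im=cams.get_image("wrist"); c=cam("wrist",s)
for t in ["grip_plate","lever_bar","rack_mid","latch_tip","ticket"]:
    for d in finder.search_frame(t,"wrist")[:2]: print(t,np.round(d["position"],1),round(d["conf"],2))
cv2.imwrite("pics/w1.png",cv2.resize(im[:,:,::-1],(800,600),interpolation=cv2.INTER_CUBIC)); print(s["position"],s["time"],s["wrist_force"])
np.save("w1.npy",c[2])
```

```text
lever_bar [203.8 262.5] 0.63
rack_mid [137.7 298.6] 0.97
latch_tip [203.7 261.5] 0.72
ticket [ 92.  359.8] 0.71
[0.52006764 0.05922811 0.35962297] 3.5167 [ 0.17303293 -0.12777346 -0.78472529]
```

View pics/w1.png

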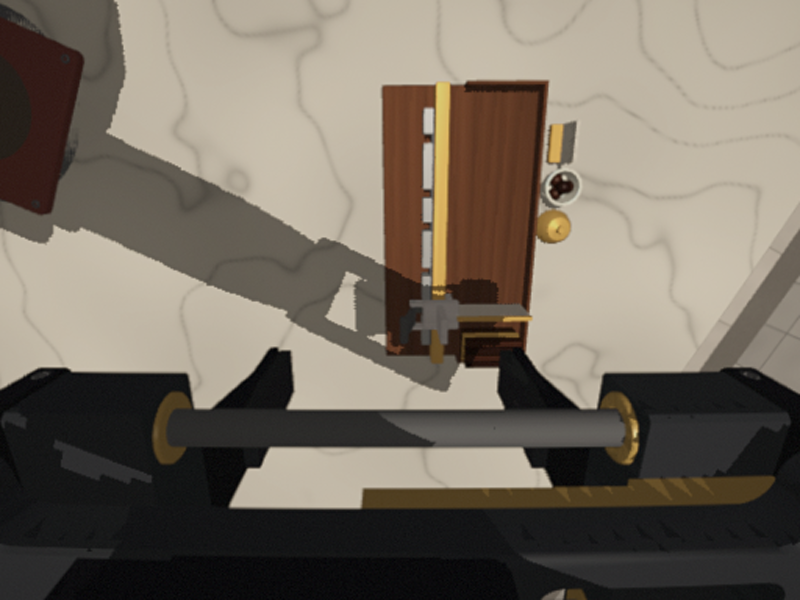

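The wrist view agrees: rack gaps at rows ~139, 194, 225 and 271 (x 428), plate about (445,312), lever bar about (408,322). Next, a closer look at the divider.

Run:
```python
from h import *
c=cam("wrist",r.sense()); q=lambda x,y,z:toworld(c,(y*.64,x*.64),z)
for n,g in dict(a=(428,139),b=(428,194),c=(428,225),d=(428,271)).items(): print(n,q(*g,.035))
a,b=q(437,362,.055),q(443,83,.055); print(a,b,np.degrees(np.arctan2(*(b-a)[[1,0]])),np.linalg.norm(a-b))
print("ticket",q(563,143,.012))
r.goto([.60,-.06,.25],[np.pi,0,1.998])
s=r.sense(); im=cams.get_image("wrist"); print(s["position"],s["orientation"],s["time"])
for t in ["grip_plate","lever_bar","rack_mid","latch_tip"]:
    for d in finder.search_frame(t,"wrist")[:2]: print(t,np.round(d["position"],1),round(d["conf"],2),toworld(cam("wrist",s),d["position"],.1))
cv2.imwrite("pics/w2.png",cv2.resize(im[:,:,::-1],(800,600),interpolation=cv2.INTER_CUBIC))
```

```text
a [0.50712131 0.17804437 0.035     ]
b [0.5334358 0.1231775 0.035    ]
c [0.54909721 0.09056751 0.035     ]
d [0.57358131 0.0396474  0.035     ]
[ 0.63205342 -0.05878363  0.055     ] [0.49654568 0.23327021 0.055     ] 114.89045325890424 0.32195930534711137
ticket [0.65628096 0.24322797 0.012     ]
[ 0.60016718 -0.05945901  0.25098221] [ 3.14069814e+00 -1.48891315e-04  1.99785003e+00] 4.575
grip_plate [129.  272.4] 0.9 [0.59823487 0.00208073 0.1       ]
lever_bar [131.4 245.6] 0.83 [ 0.56979886 -0.01397845  0.1       ]
rack_mid [ 86.4 295.9] 0.89 [0.60212894 0.05737244 0.1       ]
latch_tip [131.4 244.5] 0.82 [ 0.56858048 -0.01453047  0.1       ]
```

View pics/w2.png

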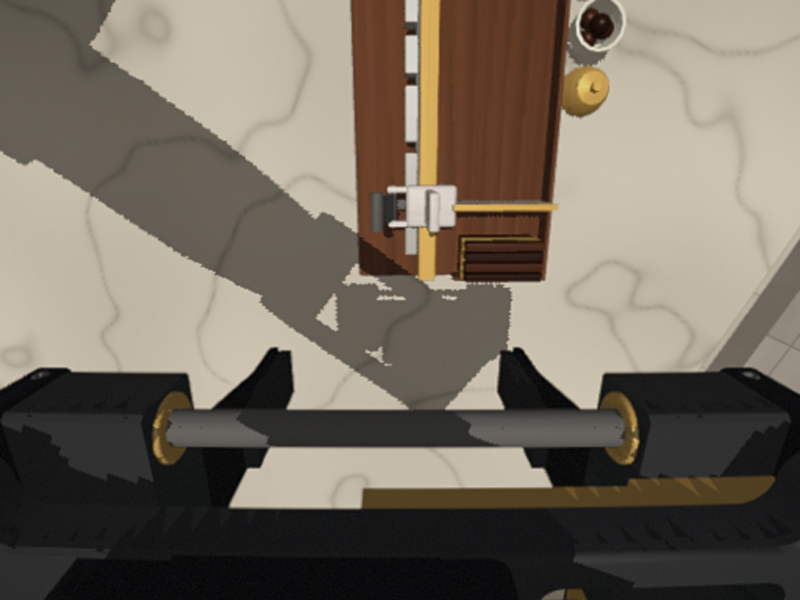

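Run:
```python
from h import *
im=cv2.imread("pics/w2.png"); cv2.imwrite("pics/w2c.png",cv2.resize(im[0:300,330:480],(400,800)[::1] if 0 else (300,600),interpolation=cv2.INTER_CUBIC))
c=cam("wrist",r.sense()); q=lambda x,y,z:toworld(c,(y*.64,x*.64),z)
p=q(434,211,.109); l=q(377,212,.1); print("plate",p,"lever",l,np.linalg.norm((p-l)[:2]),np.degrees(np.arctan2(*(p-l)[[1,0]])))
for a,b,z in [((405,250),(405,12),.035),((353,12),(360,270),.02),((419,280),(421,5),.055),((437,280),(440,5),.055)]:
    A,B=q(*a,z),q(*b,z); print(A,B,np.degrees(np.arctan2(*(B-A)[[1,0]])))
c=cam("top")
print(toworld(c,(180.1,278.1),.1))
```

```text
plate [ 0.60684308 -0.00092564  0.109     ] lever [ 0.56766909 -0.02062608  0.1       ] 0.04384870810876196 26.697639745258897
[ 0.60703446 -0.04945741  0.035     ] [0.52271646 0.13232152 0.035     ] 114.88418748243345
[0.48037379 0.11811198 0.02      ] [ 0.57586345 -0.0892278   0.02      ] -65.27171929395759
[ 0.6287413  -0.06643078  0.055     ] [0.53421636 0.13623293 0.055     ] 115.00494504756456
[ 0.64400493 -0.0594776   0.055     ] [0.54778714 0.14249226 0.055     ] 115.47297951722996
[0.60338524 0.00759704 0.1       ]
```

View pics/w2c.png

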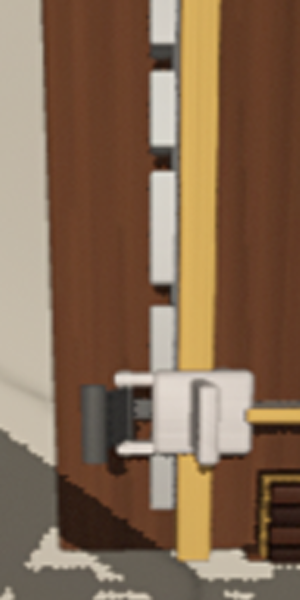

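```bash
cat >> h.py <<'E'
YAW=np.radians(24.9); ux=np.array([np.cos(YAW),np.sin(YAW),0]); uy=np.array([-np.sin(YAW),np.cos(YAW),0])
O=np.array([.6065,-.001,0])-.008*ux   # divider start (rail x 0, centre line)
RPY=[np.pi,0,YAW+np.pi/2]
P=lambda x,y,z:O+x*ux+y*uy+np.array([0,0,z])   # y relative to start
def st(tag=""):
    s=r.sense(); d=s["position"]-O; f=s["wrist_force"]
    print(tag,"t%.2f"%s["time"],"xyz mm",np.round([d@ux*1e3,d@uy*1e3,d[2]*1e3],1),"F",np.round([f@ux,f@uy,f[2]],1),"w %.4f ff %.1f"%(s["grip_width"],s["finger_force"]))
    return s
E
python3 - <<'E'
from h import *
r.goto(P(-.007,0,.16),RPY); st("above")
print(r.move_l(P(-.007,0,.082),rate=.1,stop_force=5)); st("down")
for w in (.05,.044,.038):
    r.set_gripper(w,10); st("sq")
s=r.sense(); im=cams.get_image("scene"); cv2.imwrite("pics/s1.png",cv2.resize(im[130:280,150:350,::-1],(800,600),interpolation=cv2.INTER_CUBIC))
E
```

```text
above t5.33 xyz mm [ -6.7   0.  160.9] F [ 0.4 -0.7  1. ] w 0.0870 ff 0.0
False
down t6.26 xyz mm [-6.4 -0.4 82.8] F [-0.4  0.5  0.1] w 0.0875 ff 0.0
sq t7.16 xyz mm [-7.3 -0.1 82.2] F [-3.4  0.1  5.2] w 0.0500 ff 2.6
sq t7.60 xyz mm [-6.9  0.  81.9] F [-1.6  0.4  1.9] w 0.0440 ff 0.9
sq t8.04 xyz mm [-7.   0.1 81.8] F [0.  0.5 0.3] w 0.0383 ff 0.0
```

View pics/s1.png

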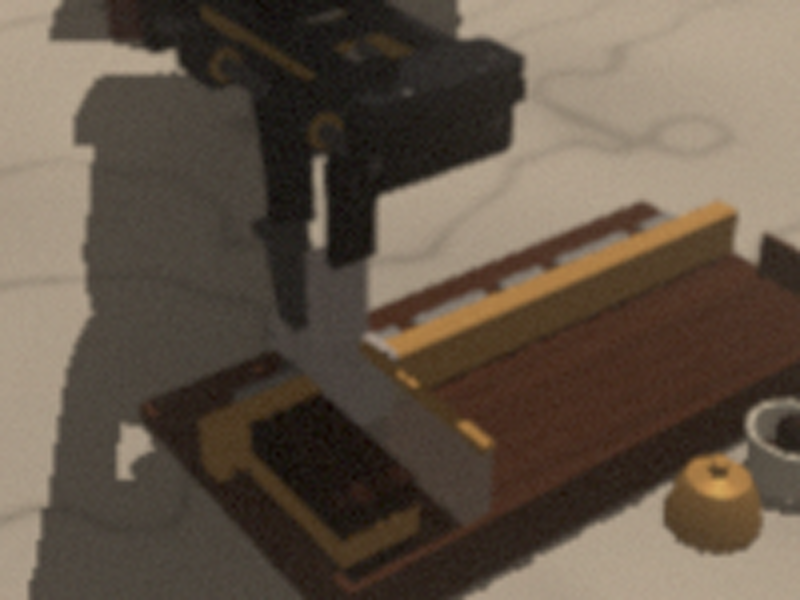

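The fingers look higher than I expected: the right tip is at (350,265), near the plate's top edge, and the lever is the dark piece down to (295,325). I'll check by projection before moving.

Run:
```python
from h import *
c=cam("scene"); f=lambda x,y,z:np.round((proj(c,P(x,y,z))[0]-[150,130])*4)
for n,p in dict(tipR=(.012,0,.082),tipR2=(.012,.0095,.082),tipL=(-.026,0,.082),plateTopL=(.008,-.015,.109),plateTopR=(.008,.015,.109),plateBot=(.008,0,.057),leverRest=(-.036,0,.1),leverSq=(-.021,0,.1)).items(): print(n,f(*p))
st()
im=cams.get_image("scene")
for t in ["lever_bar","grip_plate"]:
  for d in finder.search_frame(t,"scene")[:2]: print(t,(d["position"][::-1]-np.array([150,130]))*4,d["conf"])
im=cams.get_image("wrist"); k=cv2.resize(im[150:384,130:390,::-1],(667,600),interpolation=cv2.INTER_CUBIC)
cv2.imwrite("pics/w3.png",np.clip(k*1.8,0,255).astype(np.uint8))
```

```text
tipR [345. 292.]
tipR2 [362. 285.]
tipL [300. 256.]
plateTopL [310. 248.]
plateTopR [366. 227.]
plateBot [341. 333.]
leverRest [287. 214.]
leverSq [304. 228.]
 t8.09 xyz mm [-7.   0.1 81.9] F [0.2 0.9 0.3] w 0.0379 ff 0.0
lever_bar [290.  270.4] 0.6
grip_plate [361.2 376.8] 0.62
```

View pics/w3.png

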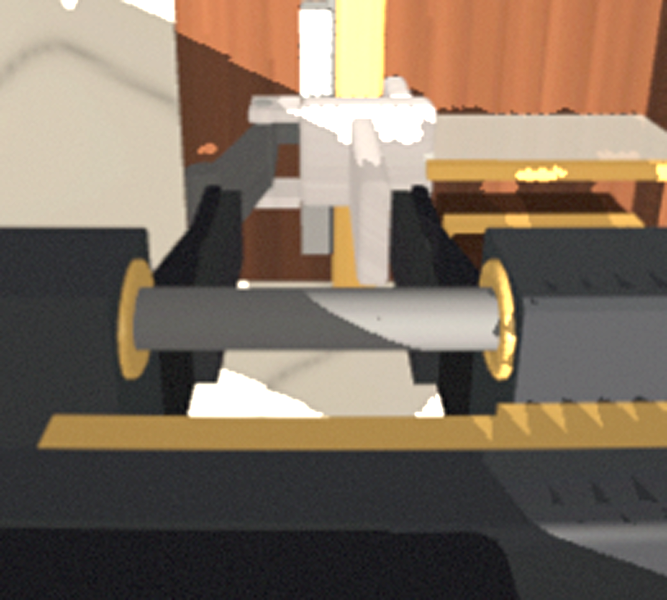

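The left finger rode over the lever bar (vertical force at w=50 mm) and the lever is back at rest outside it. The tips sit about 20 mm higher than the nominal TCP at this opening. I'll raise, open and go deeper, with a force stop.

```bash
python3 - <<'E'
from h import *
r.move_l(P(-.007,0,.13),rate=.15); r.set_gripper(.087); st("up")
print(r.move_l(P(-.007,0,.064),rate=.08,stop_force=4)); st("down")
for w in (.052,.047):
    r.set_gripper(w,10); st("sq")
im=cams.get_image("wrist"); k=cv2.resize(im[150:384,130:390,::-1],(667,600),interpolation=cv2.INTER_CUBIC)
cv2.imwrite("pics/w4.png",np.clip(k*1.8,0,255).astype(np.uint8))
im=cams.get_image("scene"); k=cv2.resize(im[130:280,150:350,::-1],(800,600),interpolation=cv2.INTER_CUBIC)
cv2.imwrite("pics/s2.png",np.clip(k*1.5,0,255).astype(np.uint8))
E
python3 -c "
import cv2,numpy as np
a=cv2.imread('pics/w4.png');b=cv2.imread('pics/s2.png')
cv2.imwrite('pics/ws.png',np.hstack([cv2.resize(a[0:350,150:500],(400,400)),cv2.resize(b[100:400,200:500],(400,400))]))"
```

```text
up t9.81 xyz mm [ -7.  -0. 130.] F [-0.5 -0.3  0.1] w 0.0873 ff 0.0
False
down t10.78 xyz mm [-6.5 -0.3 64.6] F [-0.2  0.2  1.1] w 0.0870 ff 0.0
sq t11.66 xyz mm [-8.5 -0.1 64.1] F [-5.7  0.4  4.8] w 0.0522 ff 3.1
sq t12.07 xyz mm [-8.5 -0.1 64.1] F [-6.4 -0.6  5.2] w 0.0472 ff 3.2
```

View pics/ws.png

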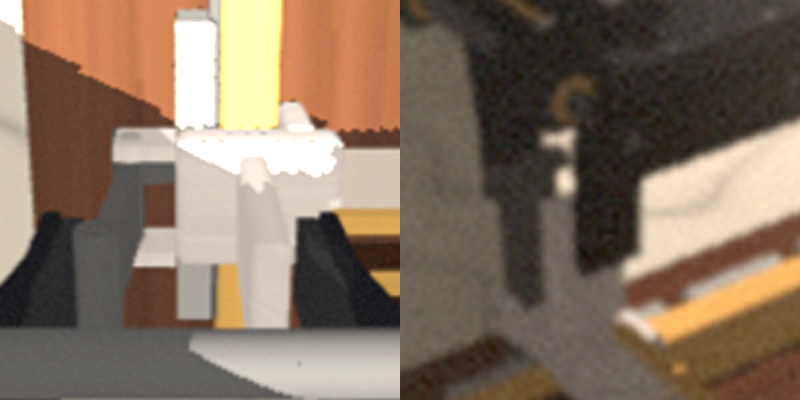

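The lever is now inside the left finger and being squeezed (left half: lever bar about (100,270), plate about (265,250)). Carrying on.

Run:
```python
from h import *
for w in (.042,.038): r.set_gripper(w,12); st("sq")
s=r.sense()
if s["finger_force"]>1 and s["grip_width"]<.0405:
    print(r.move_l(P(-.007,.01,.064),rate=.04,stop_force=12)); st("10")
    print(r.move_l(P(-.007,.04,.064),rate=.06,stop_force=12)); st("40")
    r.hold(.15); st("h")
    im=cams.get_image("scene"); cv2.imwrite("pics/s3.png",cv2.resize(im[110:290,130:370,::-1],(800,600)))
```

```text
sq t12.59 xyz mm [-8.6 -0.1 64.1] F [-6.5  0.   5.4] w 0.0422 ff 3.3
sq t12.98 xyz mm [-7.4 -0.1 64.1] F [-4.8  0.8  3. ] w 0.0384 ff 4.2
False
10 t13.38 xyz mm [-7.3 10.4 64.1] F [-5.6  2.   5. ] w 0.0382 ff 4.3
False
40 t14.03 xyz mm [-7.3 40.6 64.1] F [-5.1  1.1  4.8] w 0.0383 ff 4.2
h t14.18 xyz mm [-7.3 40.5 64.1] F [-5.9  1.1  5.9] w 0.0381 ff 4.2
```

View pics/s3.png

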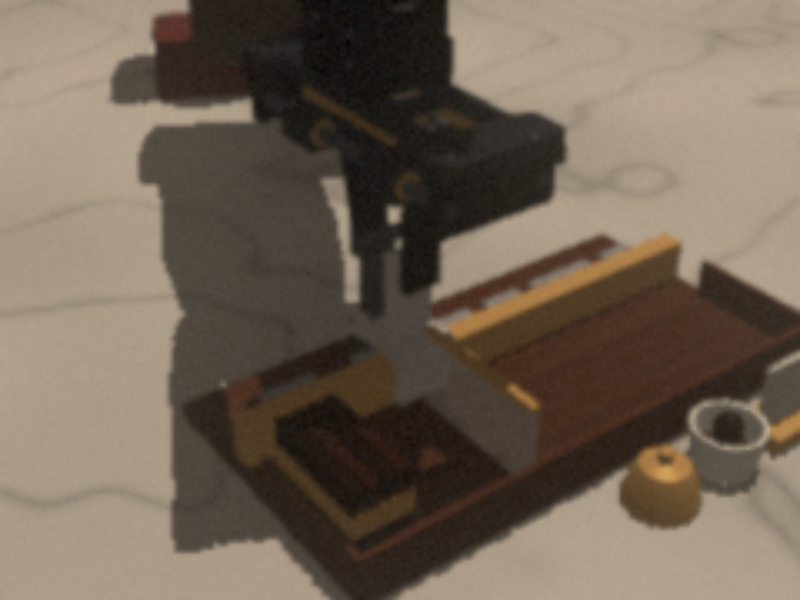

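The divider came along with the lever squeezed. Now slide to just short of the ticket's notch, release onto the land, then nudge from behind until it snaps.

Run:
```python
from h import *
for y in (.1,.15,.191):
    hit=r.move_l(P(-.007,y,.064),rate=.08,stop_force=12); st(f"{y} {hit}")
    if hit: break
for w in (.042,.046,.05,.056,.087): r.set_gripper(w); st("open")
r.move_l(P(-.007,.191,.13)); st("up")
s=r.sense(); im=cams.get_image("top")
for t in ("grip_plate","lever_bar","ticket"):
    for d in finder.search_frame(t,"top")[:1]:
        p=toworld(cam("top"),d["position"],.1 if t!="ticket" else .03)-O; print(t,d["conf"],p@ux*1e3,p@uy*1e3)
```

```text
0.1 False t15.13 xyz mm [ -7.3 100.7  64.1] F [-5.4  1.2  5.7] w 0.0382 ff 4.3
0.15 False t15.91 xyz mm [ -7.3 150.8  64.1] F [-5.   1.6  5. ] w 0.0380 ff 4.3
0.191 False t16.57 xyz mm [ -7.3 191.7  64.1] F [-5.8  0.9  6.7] w 0.0380 ff 4.2
open t16.95 xyz mm [ -8.  191.5  63.6] F [-6.1  0.6  5. ] w 0.0423 ff 3.2
open t17.34 xyz mm [ -7.1 191.3  63.7] F [-3.3  1.9 -0.2] w 0.0462 ff 1.4
open t17.73 xyz mm [ -6.5 190.8  64.2] F [-0.5  0.   0. ] w 0.0502 ff 0.0
open t18.18 xyz mm [ -7. 191.  64.] F [-0.1 -0.6 -0.1] w 0.0563 ff 0.0
open t19.00 xyz mm [ -7. 191.  64.] F [-0.6  0.3  0.8] w 0.0870 ff 0.0
up t19.59 xyz mm [ -7.3 191.1 129.5] F [0.2 0.1 0. ] w 0.0873 ff 0.0
grip_plate 0.89 -2.8036430527493916 173.87273092575396
lever_bar 0.52 -34.94621613244865 168.718990415958
ticket 0.55 146.66448765621325 182.197640602146
```

Contact was lost between 46 and 50 mm, so the latch is resting on the land. Nudging from behind.

Run:
```python
from h import *
r.move_l(P(.008,.150,.13),rate=.2); r.set_gripper(0.0); st("shut")
print(r.move_l(P(.008,.150,.075),rate=.12,stop_force=4)); st("down")
print(r.move_l(P(.008,.160,.075),rate=.04,stop_force=7)); st("160")
y=.160
while y<.188:
    y+=.004
    hit=r.move_l(P(.008,y,.075),rate=.02,stop_force=7); st(f"{y:.3f} {hit}")
    if hit: break
```

```text
shut t21.68 xyz mm [  8. 150. 130.] F [-0.8 -0.4  0.6] w 0.0004 ff 0.0
False
down t22.29 xyz mm [  8.2 150.   75.2] F [0.3 0.  0.1] w 0.0008 ff 0.0
False
160 t22.69 xyz mm [  8.3 160.3  75.5] F [-0.1 -0.5 -0.4] w 0.0006 ff 0.0
0.164 False t23.04 xyz mm [  8.  164.1  75. ] F [ 0.3 -0.2 -0.1] w 0.0007 ff 0.0
0.168 False t23.39 xyz mm [  8.1 167.   75.1] F [ 0.9 -4.7 -1. ] w 0.0007 ff 2.7
0.172 False t23.74 xyz mm [  8.  170.8  75.1] F [-0.6 -6.4 -0.8] w 0.0005 ff 2.9
0.176 False t24.09 xyz mm [  8.  175.3  75. ] F [ 0.1 -5.4 -1.6] w 0.0004 ff 2.6
0.180 False t24.44 xyz mm [  8.1 180.6  75. ] F [0.1 0.  0.6] w 0.0005 ff 0.2
0.184 True t24.68 xyz mm [  8.1 181.8  75. ] F [-1.  -3.   1.7] w 0.0003 ff 1.5
```

Force fell to zero at about y 180 (the snap), then it blocked at 182. Back off, rise clear and look.

Run:
```python
from h import *
r.move_l(P(.008,.165,.075),rate=.1); r.move_l(P(.008,.165,.16),rate=.2); r.move_l(P(-.007,.10,.22),rate=.25); st("clear")
s=r.sense(); im=cams.get_image("wrist"); c=cam("wrist",s)
for t,z in (("grip_plate",.1),("lever_bar",.1),("ticket",.03)):
    for d in finder.search_frame(t,"wrist")[:1]:
        p=toworld(c,d["position"],z)-O; print(t,np.round(d["position"]),d["conf"],p@ux*1e3,p@uy*1e3)
cv2.imwrite("pics/w5.png",np.clip(cv2.resize(im[0:240,130:450,::-1],(800,600),interpolation=cv2.INTER_CUBIC)*1.4,0,255).astype(np.uint8))
```

```text
clear t26.07 xyz mm [ -7.6 100.4 218.4] F [-0.1 -0.2  0.7] w 0.0006 ff 0.0
grip_plate [ 82. 262.] 0.79 1.6060541747410118 207.65012831645245
lever_bar [ 82. 234.] 0.91 -27.261556799649647 208.42534799250552
ticket [ 95. 372.] 0.56 148.39358346549727 198.58877915609554
```

View pics/w5.png

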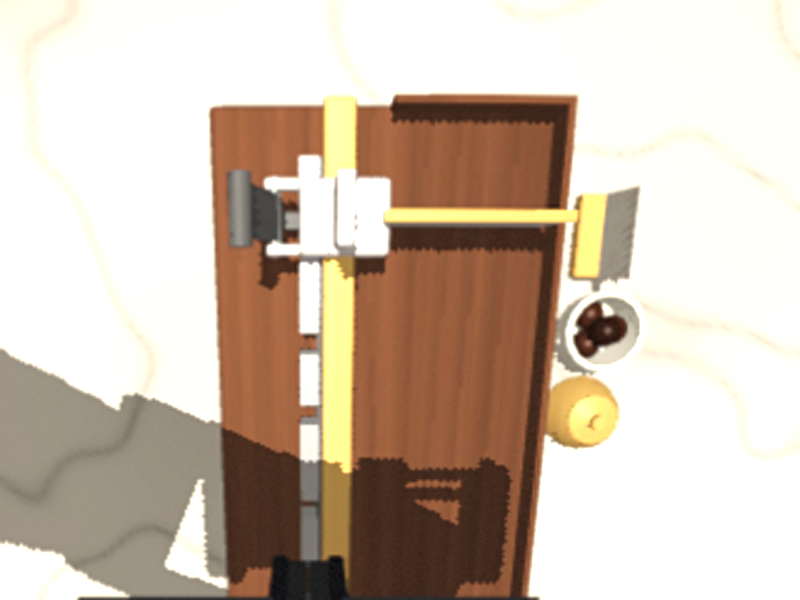

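The divider stands beside the ticket: plate (346,208), fin level with the ticket foot at row 215, and the lever bar out at (240,208). Checking the bar-to-plate distance, then handing in.

Run:
```python
from h import *
c=cam("wrist",r.sense()); q=lambda x,y,z:toworld(c,(y/2.5,x/2.5+130),z)-O
p,l=q(346,208,.109),q(240,208,.1); sep=(p-l)@ux*1e3
print(p@ux*1e3,l@ux*1e3,sep,"y",p@uy*1e3,"ticket",q(588,236,.012)@uy*1e3)
if sep>41.5: print(r.close_job())
```

```text
7.356434187247815 -36.550063404648554 43.90649759189637 y 207.1700064693931 ticket 201.16405398946569
the job is handed in; nothing more can be done
None
```

The divider is locked in the notch beside the ticket, about 6 mm off the ticket's centre line. The lever is back at rest, with bar and plate measured 43.9 mm apart against 44 mm nominal. My first squeeze slid over the lever bar, and a deeper second one worked. The job is handed in and the result was not reported back.

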